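Sweep the jar lids into the open-sided tray

TASK

Clear the worktop beside the hob: with your fingers, sweep the three round steel jar lids across the worktop and in through the open side of the low white tray, until all three lie flat and completely inside it. Only slide the lids, do not pick them up or lift them, and leave everything else (the square snap lid too) where it is.

Things in the scene. Friction and masses are not known exactly. Their poses are not given: they have to be found in the camera images.
- tray: low white powder-coated three-sided tray without a floor, fixed to the worktop: walls 24 mm high and 4 mm thick, inside 220 mm wide (its x axis, -110 to +110 mm) and 120 mm deep (its y axis, -60 to +60 mm). The side at its y = -60 mm is fully open, with no sill; the closed back is at its y = +60 mm. Origin on the worktop at the centre of the inside. At yaw 0 its axes are the world axes; it is turned by up to about 12 degrees
- lid_a_center (a point): centre (half-way up) of one of three identical plain steel round jar lids, solid discs 44 mm in diameter, 14 mm high, about 20 g, lying loose and flat on the worktop (z = 0); slides on the worktop and stops at once when no longer pushed
- lid_b_center (a point): centre (half-way up) of one of three identical plain steel round jar lids, solid discs 44 mm in diameter, 14 mm high, about 20 g, lying loose and flat on the worktop (z = 0); slides on the worktop and stops at once when no longer pushed
- lid_c_center (a point): centre (half-way up) of one of three identical plain steel round jar lids, solid discs 44 mm in diameter, 14 mm high, about 20 g, lying loose and flat on the worktop (z = 0); slides on the worktop and stops at once when no longer pushed
- pot: small clear square container with a white snap lid, 54 x 54 mm, 45 mm high, loose bystander; origin at the centre of its underside
- square_lid: loose white square snap lid lying flat, 54 x 54 mm, 8 mm thick, bystander (not one of the round lids); origin at the centre of its underside
- grinder: glass grinder with dark head, standing, 52 mm diameter, 137 mm high, bystander; origin at the centre of its underside
- spoon: bamboo spoon, 270 mm long, lying roughly along world y beyond the work area, bystander; its own x axis runs along it
- stack: two clear square containers with white snap lids, stacked, 94 x 94 mm, 120 mm high, bystander; origin at the centre of the underside
- mug: white mug, 80 mm diameter, 95 mm high, with a handle, bystander; origin at the centre of its underside

How it is judged:
By the outcome, as a careful person would: the job done as asked, in the order asked, and still so for the second after the job is handed in, with the robot touching nothing.
It also fails if it takes over 58 s, if anything falls off the work surface, if the arm or the gripper's body presses on something with over 40 N, if the wrist force passes 120 N, or if a joint passes its speed limit or range.

ROBOT

A 6-joint arm with a two-finger parallel gripper is mounted at the origin on the work surface. World frame = base frame: x ahead of the robot, y to its left, z up, the work surface at z = 0. Lengths are in mm, angles in rad, forces in N, time in s.
With the tool pointing down it reaches from about 300 to 775 mm from the base axis. Payload 14.6 kg.
Tool frame: the origin (TCP) lies on the centre line of the jaws, within the pads' length; the fingertips stand ahead of it and the grasp point (between the pads) is the TCP (manip.tip_reach is the z of the fingertips in the tool frame, in mm); z points along the fingers, y is the direction in which the jaws open and shut (so a half turn about z gives the same grasp; the last joint's range is limited). The gripper opens to 94 mm and grips with 3 to 60 N. Pads are 16 mm wide; open, the fingers measure 119 mm over their backs; the gripper's body (75 mm by 177 mm) begins 78 mm behind the grasp point.
Start: joints at [-1.253, 0.3, 1.521, -0, 1.321, -0.067], TCP at [206.448, -509.773, 224.446] pointing down, gripper open.
Joint ranges: [-3.03, 3.03], [-0.79, 2.21], [0.23, 2.52], [-1.04, 4.18], [0, 3.07], [-2.55, 2.55]. Speed limits (rad/s): [2.22, 2.22, 2.57, 3.14, 3.14, 3.14].

INTERFACE

Orientations are given as [roll, pitch, yaw] about the fixed x, y, z axes, in that order (R = Rz(yaw) Ry(pitch) Rx(roll)).
In Python, from cell import manip, camera, search_frame, masks_of, tip_of gives the robot as it stands.
- The arm moves only by the tool send_rows, never from a script. Its argument "plan" is a list of rows, each an object with "travel": the shift along the tool's x, y, z in mm, a list of three; "delta_rot": the turn, a rotation vector about the tool's x, y, z in degrees, a list of three; "fingers": the gripper's target within -1 to 1 (shut at 1, half-way at 0, fully open at -1). In form: [{"travel": [dx, dy, dz], "delta_rot": [wx, wy, wz], "fingers": fingers}, ...]. A call has 1 to 20 rows; each row shifts and turns the commanded pose from where the row before left it, along the tool's axes as they then stand; what a row does not reach is not made up. A row lasts 1/8 s, in which the tool goes at most 62.5 mm and 10.7 degrees, less where a joint would pass 70% of its speed; a pose out of reach is approached as far as the arm can. A call is refused whole if a number of a shift passes 62.5 or a number of a turn 10.7, either way. A call with a gripper value outside its range is refused whole. The fingers move at their own pace and stop on an object; "grip_force" is the grip in N (left out, the last holds). Time passes only in rows, so rows that do not move let the fingers close. It gives the time, the measured TCP pose, the force and the opening at its end, in the units of the state.
- manip.read_state(): the state, without advancing time (a new reading comes with each control period).
- camera(name): name is "scene" or "top" or "wrist"; returns a dict with "color" (480x640x3 uint8, red, green, blue), "z_map" (480x640 float32, mm along the optical axis (not along the pixel's ray), 0 where there is no reading), "fov_y" (degrees; the focal length in pixels is half the picture's height over the tangent of half this angle, whatever the lens; pixels are square), "cx", "cy" (the principal point, pixels), "world_from_camera" (4x4, takes a point from camera to world coordinates); the wrist camera has in their place "tool_from_camera" (4x4, takes a point from camera to tool coordinates, whose origin is the TCP and whose axes are the flange's). Camera axes: x right, y up, looking along -z (the intrinsics and any distortion apply to the point x, -y, -z); pixel columns grow to the right and rows downward; lengths in mm; the calibration is good to about 2 mm. A picture is of the moment at which its call begins: read the wrist's pose just before it.
- manip.sign_off(): hands the job in, once; it reports no verdict.
Trained networks look in the newest picture that a camera, given by its name, has taken for a name from the list of things; names that differ only in an ending like _2 or _b are one class to them, and where a whole thing is asked for, a point or a joint stands for the part that bears it (a point fixed in the world has none). Each returns a list of dicts, best first, with "confidence" (0 to 1); they miss things now and then, are a little off and sometimes report something else, mostly with a low value. They report only what shows in the picture. A call takes as long as a camera call.
- search_frame(name, camera): "at" ([x, y, z] in mm, in the coordinates of the camera as it stood for that picture, good to about 4 mm: the middle of the surface that is visible of it).
- masks_of(name, camera): "region" (480x640 bool, what is visible of it).
- tip_of(name, camera): "at" ([x, y, z] in mm, in the coordinates of the camera as it stood for that picture, good to about 4 mm: a listed point, or the origin of a listed thing).
The state is a dict: "clock": time; "joints": joint angles; "qd": joint speeds; "effort": joint torques, N m; "eef_pos": TCP position; "eef_rot": TCP orientation; "wrist_force": force on the tool from outside, world axes, zero at the start; "moment": the same for the moment, N m; "finger_gap": finger opening in mm.
Only numpy, scipy, OpenCV 4.12 (cv2) and the standard library are available. Lean on these libraries where they do the work, as an engineer would, in place of code of your own. Each camera call takes 0.05 s, during which the arm holds its last target. There are 200 camera calls.

## Working session

There is one attempt and no reset: what is moved stays moved. The work goes in short steps, Python scripts to look and compute and a tool call to move; the robot and the scene stay as the last step left them, time stands still between calls to the robot, and variables do not carry over. Pictures are saved under pics/ and viewed, about 8 in all and at most 12, crops included, and the job is handed in when it is done.

Besides the shell and the picture viewer there is one more tool, called as name([rows], argument=value, ...), one row to a line, values as JSON. send_rows: Moves the arm, as the interface text tells. Its arguments: {"type":"object","properties":{"plan":{"type":"array"},"grip_force":{"type":"number"}},"required":["plan"]}

```bash
mkdir -p pics; ls; cat > h.py <<'E'
import numpy as np, cv2
from cell import manip, camera, search_frame, masks_of, tip_of
def w(d,p): return (d["world_from_camera"]@np.r_[p,1])[:3]
def cloud(d):
    f=240/np.tan(np.radians(d["fov_y"]/2)); v,u=np.mgrid[:480,:640]; z=d["z_map"]
    p=np.stack([(u-d["cx"])/f*z,-(v-d["cy"])/f*z,-z,np.ones_like(z)],-1)
    P=(p@d["world_from_camera"].T)[...,:3]; P[z==0]=np.nan; return P
def save(d,n): cv2.imwrite(n,d["color"][...,::-1])
E
python3 - <<'E'
from h import *
s=manip.read_state(); print(s, manip.tip_reach)
for c in("top","scene"):
    d=camera(c); save(d,f"pics/{c}0.png"); P=cloud(d)
    print(c,{k:v for k,v in d.items() if k not in("color","z_map")})
    for n in("tray","lid_a_center","pot","square_lid","grinder","spoon","stack","mug"):
        for o in tip_of(n,c)[:5]: print(n,round(o["confidence"],2),w(d,o["at"]).round(0))
    for o in masks_of("tray",c)[:2]:
        q=P[o["region"]]; q=q[(q[:,2]>15)&(q[:,2]<32)]; print("tray",o["confidence"],len(q),cv2.minAreaRect(q[:,:2].astype(np.float32)))
    for o in masks_of("lid_a_center",c)[:5]:
        q=P[o["region"]]; print("lidmask",o["confidence"],len(q),np.nanmedian(q,0).round(1),np.nanmin(q,0).round(0),np.nanmax(q,0).round(0))
E
```

```text
pics
{'clock': 0.0, 'joints': array([-1.25260214e+00,  3.00468707e-01,  1.52160700e+00, -2.44970330e-05,
        1.32068196e+00, -6.65918317e-02]), 'qd': array([-1.37880316e-03, -6.71167889e-04,  3.74551168e-05,  2.59257157e-03,
       -4.53809933e-04,  6.55752226e-04]), 'effort': array([ 3.09053539e-04, -5.31800437e+01, -3.52737737e+01,  7.08331587e-02,
        2.43639486e-02, -6.82592986e-05]), 'eef_pos': array([ 206.36674735, -509.54941444,  223.87666276]), 'eef_rot': array([-3.14042865e+00, -5.38477167e-05,  3.84792063e-01]), 'wrist_force': array([-0.2894646 ,  0.05931169, -0.15472817]), 'moment': array([ 0.06300178, -0.02134534,  0.02705885]), 'finger_gap': 93.97955798653601} 19.0
top {'fov_y': 53.0461547626621, 'cx': 323.8917135362417, 'cy': 244.40591639228666, 'world_from_camera': array([[-2.73219316e-02,  9.96483298e-01, -7.92120539e-02,
         5.24774364e+02],
       [-9.99597383e-01, -2.66284752e-02,  9.79775833e-03,
        -7.21650334e+01],
       [ 7.65400632e-03,  7.94478554e-02,  9.96809638e-01,
         9.60421355e+02],
       [ 0.00000000e+00,  0.00000000e+00,  0.0
[... 757 characters left out ...]
45778445e-01,  5.58473238e-01,
         5.27349976e+02],
       [-1.22544224e-03,  7.14502558e-01,  6.99631756e-01,
         8.25564975e+02],
       [ 0.00000000e+00,  0.00000000e+00,  0.00000000e+00,
         1.00000000e+00]])}
lid_a_center 0.52 [ 439. -166.   11.]
pot 0.76 [ 542. -172.   -1.]
square_lid 0.65 [ 522. -298.    6.]
grinder 0.7 [ 417. -378.    5.]
spoon 0.82 [772. -62.  -3.]
stack 0.89 [ 615. -423.    1.]
stack 0.71 [559.  14.  12.]
stack 0.19 [657.  -6.  10.]
mug 0.78 [745. 203.  -3.]
tray 0.96 742 ((507.0145263671875, 257.2404479980469), (232.1522979736328, 123.42889404296875), 3.2239372730255127)
lidmask 0.53 172 [ 441.9 -158.8   14.6] [ 419. -185.    2.] [ 459. -141.   20.]
```

View pics/top0.png

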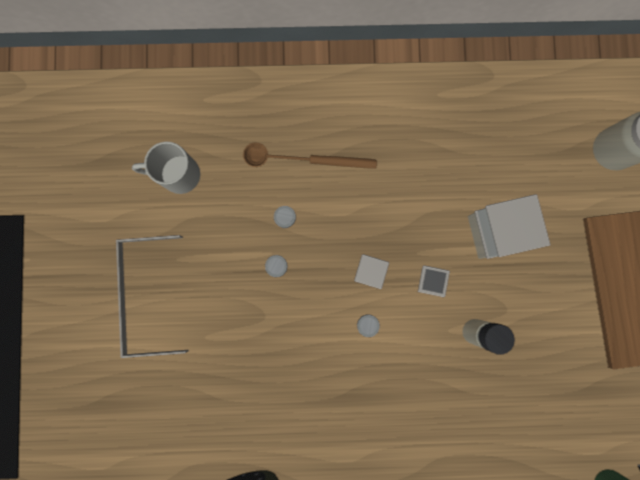

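View pics/scene0.png

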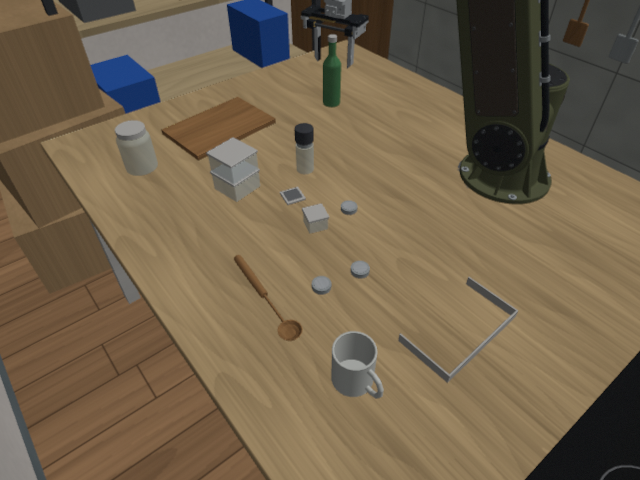

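The top view shows the three lids at about (285,217), (276,266) and (368,325). The tray spans (118–188, 237–356) with its open side to the right, which is −y. I'll refine these positions from depth.

```bash
cat > loc.py <<'E'
from h import *
import sys
def loc(c):
    d=camera(c); P=cloud(d); z=P[...,2]
    m=((z>8)&(z<20)).astype(np.uint8); n,l,st,_=cv2.connectedComponentsWithStats(m,connectivity=8)
    for i in range(1,n):
        if st[i,4]>60:
            q=P[l==i]; e=cv2.minEnclosingCircle(q[:,:2].astype(np.float32)); print(c,st[i,4],q.mean(0).round(1),round(e[1],1))
    b=P[(z>15)&(z<32)&(P[...,1]>150)&(P[...,0]<640)&(P[...,0]>370)]
    for nm,k in(("left",b[(b[:,0]<420)]),("right",b[b[:,0]>590]),("back",b[(b[:,0]>430)&(b[:,0]<580)&(b[:,1]>280)])):
        if len(k)>10: v=cv2.fitLine(k[:,:2].astype(np.float32),cv2.DIST_HUBER,0,.01,.01).ravel(); print(nm,len(k),v.round(3),k.min(0).round(0),k.max(0).round(0))
    return d
if __name__=="__main__":
    for c in sys.argv[1:]: save(loc(c),f"pics/{c}_{int(manip.read_state()['clock']*100)}.png")
    s=manip.read_state(); print(s['clock'],s['eef_pos'],s['eef_rot'],s['finger_gap'])
E
python3 loc.py top scene
```

```text
top 156 [ 769.4 -644.5   13.9] 44.0
top 891 [772.2 -64.6  14.9] 134.6
top 86 [769.6 228.8  13.7] 32.7
top 69 [728.6 180.7  14.1] 35.3
top 374 [658.   -3.7  14.1] 22.0
top 6379 [ 508.8 -656.2   16.5] 158.1
top 92 [ 608.5 -379.2   14.2] 44.8
top 304 [502.3 315.9  14.2] 109.8
top 385 [560.8  15.   14. ] 21.9
top 66 [ 523.9 -296.     9.3] 25.7
top 392 [ 439.2 -162.2   13.5] 21.6
top 74 [ 146.1 -605.6   13.5] 20.1
left 219 [ 2.10000e-02 -1.00000e+00  3.98368e+02  2.53629e+02] [393. 191.  15.] [420. 316.  28.]
right 208 [ 7.60000e-02 -9.97000e-01  6.19744e+02  2.63420e+02] [591. 201.  15.] [626. 325.  30.]
back 292 [9.99000e-01 4.20000e-02 4.98872e+02 3.16277e+02] [431. 312.  15.] [580. 322.  28.]
scene 655 [ -144.3 -1480.4    16.6] 163.9
scene 100 [ -526.8 -1112.7    13.3] 141.7
scene 230 [-491.3 -748.8   13.9] 194.7
scene 353 [  868.2 -1238.7    14. ] 164.7
scene 2357 [ 509.9 -708.1   17.8] 179.5
scene 293 [-491.2   15.9   13.9] 133.4
scene 1291 [60.1 33.3 14.3] 125.1
scene 114 [ 788.1 -646.4   13.8] 44.3
scene 161 [ 628.4 -393.6   14.1] 61.0
scene 197 [ 521.8 -297.1    9.8] 36.2
scene 173 [ 438.9 -162.    14.6] 23.3
scene 82 [ 554.4 -155.1   13.8] 30.9
scene 607 [772.7 -49.   14.9] 134.2
scene 247 [560.3  15.2  14.8] 23.1
scene 273 [657.4  -3.4  14.6] 23.5
scene 202 [396.1 248.8  13.9] 57.9
scene 326 [576.9 285.6  14.2] 129.2
scene 99 [725.4 180.6  13.9] 27.7
scene 113 [776.4 223.3  14.1] 32.3
left 275 [ 2.80000e-02 -1.00000e+00  3.96027e+02  2.52055e+02] [391. 187.  15.] [419. 314.  28.]
right 309 [ 5.50000e-02 -9.98000e-01  6.19208e+02  2.64574e+02] [590. 199.  15.] [625. 323.  29.]
back 201 [9.99000e-01 4.80000e-02 5.09157e+02 3.16802e+02] [432. 311.  15.] [580. 321.  28.]
1.2 [ 206.43119397 -509.77712869  224.45006556] [3.14159250e+00 4.24066730e-05 3.84826653e-01] 93.98637378445235
```

send_rows([
  {"travel":[40.8,-23.3,0],"delta_rot":[0,0,0],"fingers":0.36},
  {"travel":[40.8,-23.3,0],"delta_rot":[0,0,0],"fingers":0.36},
  {"travel":[40.8,-23.3,0],"delta_rot":[0,0,0],"fingers":0.36},
  {"travel":[40.8,-23.3,0],"delta_rot":[0,0,0],"fingers":0.36},
  {"travel":[40.8,-23.3,0],"delta_rot":[0,0,0],"fingers":0.36},
  {"travel":[40.8,-23.3,0],"delta_rot":[0,0,0],"fingers":0.36},
  {"travel":[40.8,-23.3,0],"delta_rot":[0,0,0],"fingers":0.36},
  {"travel":[40.8,-23.3,0],"delta_rot":[0,0,0],"fingers":0.36},
  {"travel":[0,0,0],"delta_rot":[0,0,-9.7],"fingers":0.36},
  {"travel":[0,0,0],"delta_rot":[0,0,-9.7],"fingers":0.36},
  {"travel":[0,0,0],"delta_rot":[0,0,-9.7],"fingers":0.36},
  {"travel":[0,0,0],"delta_rot":[0,0,-9.7],"fingers":0.36},
  {"travel":[0,0,0],"delta_rot":[0,0,-9.7],"fingers":0.36},
  {"travel":[0,0,0],"delta_rot":[0,0,-9.7],"fingers":0.36},
  {"travel":[0,0,0],"delta_rot":[0,0,-9.75],"fingers":0.36},
  {"travel":[0,0,0],"delta_rot":[0,0,0],"fingers":0.36},
  {"travel":[0,0,0],"delta_rot":[0,0,0],"fingers":0.36},
])

```text
clock: 3.32
eef_pos: [439.0, -214.5, 224.5]
eef_rot: [3.142, 0.0, 1.567]
wrist_force: [-0.2, 0.4, -0.3]
finger_gap: 30.4
```

send_rows([
  {"travel":[0,0,45],"delta_rot":[0,0,0],"fingers":0.36},
  {"travel":[0,0,45],"delta_rot":[0,0,0],"fingers":0.36},
  {"travel":[0,0,45],"delta_rot":[0,0,0],"fingers":0.36},
  {"travel":[0,0,40],"delta_rot":[0,0,0],"fingers":0.36},
  {"travel":[0,0,25],"delta_rot":[0,0,0],"fingers":0.36},
  {"travel":[0,0,0],"delta_rot":[0,0,0],"fingers":0.36},
  {"travel":[5,0,0],"delta_rot":[0,0,0],"fingers":0.36},
  {"travel":[5,0,0],"delta_rot":[0,0,0],"fingers":0.36},
  {"travel":[5,0,0],"delta_rot":[0,0,0],"fingers":0.36},
  {"travel":[5,0,0],"delta_rot":[0,0,0],"fingers":0.36},
  {"travel":[5,0,0],"delta_rot":[0,0,0],"fingers":0.36},
  {"travel":[5,0,0],"delta_rot":[0,0,0],"fingers":0.36},
  {"travel":[8,0,0],"delta_rot":[0,0,0],"fingers":0.36},
  {"travel":[12,0,0],"delta_rot":[0,0,0],"fingers":0.36},
  {"travel":[15,0,0],"delta_rot":[0,0,0],"fingers":0.36},
  {"travel":[15,0,0],"delta_rot":[0,0,0],"fingers":0.36},
  {"travel":[10,0,0],"delta_rot":[0,0,0],"fingers":0.36},
  {"travel":[5,0,0],"delta_rot":[0,0,0],"fingers":0.36},
])

```text
clock: 5.58
eef_pos: [439.1, -118.8, 24.5]
eef_rot: [3.142, 0.0, 1.571]
wrist_force: [0.5, -0.7, 0.5]
finger_gap: 30.6
```

```bash
python3 loc.py top scene | grep -v -- "[-]....\.. "
```

```text
top 163 [ 767.9 -644.8   14.1] 44.0
top 887 [772.1 -63.8  14.9] 134.6
top 89 [770.1 227.7  14. ] 33.2
top 69 [731.2 179.   14.3] 36.4
top 376 [658.1  -3.8  13.9] 21.9
top 6410 [ 508.6 -656.2   16.5] 158.1
top 93 [ 609.6 -379.    14. ] 44.7
top 291 [506.6 316.2  14.1] 109.6
top 386 [560.7  15.   14. ] 21.8
top 215 [ 521.9 -293.6    9.2] 29.9
top 67 [ 146.3 -605.9   13.6] 20.7
left 219 [ 1.80000e-02 -1.00000e+00  3.98326e+02  2.54710e+02] [393. 191.  15.] [420. 316.  28.]
right 210 [ 7.70000e-02 -9.97000e-01  6.19602e+02  2.64512e+02] [591. 201.  15.] [626. 324.  29.]
back 295 [9.99000e-01 4.50000e-02 5.05894e+02 3.16445e+02] [431. 311.  15.] [580. 322.  29.]
scene 74 [-491.4 -471.6   13.5] 55.5
scene 2385 [ 509.1 -708.7   17.8] 179.8
scene 69 [-491.2  112.8   14.1] 28.0
scene 1278 [59.4 33.  14.4] 125.2
scene 118 [ 787.6 -645.9   13.7] 43.9
scene 151 [ 631.1 -396.1   13.8] 61.0
scene 205 [ 521.3 -295.1   10. ] 35.0
scene 225 [439.9 -96.   14.6] 32.5
scene 87 [ 553.8 -155.1   14.3] 30.9
scene 612 [772.6 -48.3  14.9] 133.3
scene 246 [560.1  15.3  14.7] 23.0
scene 272 [657.5  -3.5  14.6] 24.0
scene 209 [396.1 249.2  13.8] 58.6
scene 340 [574.9 285.9  14. ] 129.4
scene 102 [725.  181.1  13.7] 27.6
scene 105 [776.7 223.3  14.5] 32.1
left 277 [ 3.40000e-02 -9.99000e-01  3.96145e+02  2.52019e+02] [390. 189.  15.] [420. 314.  29.]
right 307 [ 5.70000e-02 -9.98000e-01  6.19212e+02  2.65867e+02] [590. 200.  15.] [624. 323.  28.]
back 205 [9.99000e-01 4.70000e-02 5.06979e+02 3.16764e+02] [430. 311.  15.] [579. 322.  28.]
5.675 [ 439.03626689 -119.0896137    24.46253543] [-3.14158333e+00 -3.12392708e-05  1.57124573e+00] 29.839550628726684
```

send_rows([
  {"travel":[10,0,0],"delta_rot":[0,0,0],"fingers":0.36},
  {"travel":[15,0.3,0],"delta_rot":[0,0,0],"fingers":0.36},
  {"travel":[20,0.3,0],"delta_rot":[0,0,0],"fingers":0.36},
  {"travel":[20,0.3,0],"delta_rot":[0,0,0],"fingers":0.36},
  {"travel":[20,0.3,0],"delta_rot":[0,0,0],"fingers":0.36},
  {"travel":[20,0.3,0],"delta_rot":[0,0,0],"fingers":0.36},
  {"travel":[20,0.3,0],"delta_rot":[0,0,0],"fingers":0.36},
  {"travel":[20,0.3,0],"delta_rot":[0,0,0],"fingers":0.36},
  {"travel":[20,0.3,0],"delta_rot":[0,0,0],"fingers":0.36},
  {"travel":[20,0.3,0],"delta_rot":[0,0,0],"fingers":0.36},
  {"travel":[20,0.3,0],"delta_rot":[0,0,0],"fingers":0.36},
  {"travel":[20,0.3,0],"delta_rot":[0,0,0],"fingers":0.36},
  {"travel":[20,0.3,0],"delta_rot":[0,0,0],"fingers":0.36},
  {"travel":[20,0.3,0],"delta_rot":[0,0,0],"fingers":0.36},
  {"travel":[20,0.3,0],"delta_rot":[0,0,0],"fingers":0.36},
  {"travel":[20,0.3,0],"delta_rot":[0,0,0],"fingers":0.36},
  {"travel":[20,0.3,0],"delta_rot":[0,0,0],"fingers":0.36},
  {"travel":[20,0,0],"delta_rot":[0,0,0],"fingers":0.36},
  {"travel":[12,0,0],"delta_rot":[0,0,0],"fingers":0.36},
  {"travel":[6,0,0],"delta_rot":[0,0,0],"fingers":0.36},
])

```text
clock: 8.18
eef_pos: [443.5, 244.1, 24.4]
eef_rot: [-3.141, 0.0, 1.571]
wrist_force: [0.3, -0.7, 0.2]
finger_gap: 30.2
```

send_rows([
  {"travel":[-12,0,0],"delta_rot":[0,0,0],"fingers":0.36},
  {"travel":[0,0,-30],"delta_rot":[0,0,0],"fingers":0.36},
  {"travel":[0,0,-30],"delta_rot":[0,0,0],"fingers":0.36},
  {"travel":[-43.5,21.1,0],"delta_rot":[0,0,0],"fingers":0.36},
  {"travel":[-43.5,21.1,0],"delta_rot":[0,0,0],"fingers":0.36},
  {"travel":[-43.5,21.1,0],"delta_rot":[0,0,0],"fingers":0.36},
  {"travel":[-43.5,21.1,0],"delta_rot":[0,0,0],"fingers":0.36},
  {"travel":[-43.5,21.1,0],"delta_rot":[0,0,0],"fingers":0.36},
  {"travel":[-43.5,21.1,0],"delta_rot":[0,0,0],"fingers":0.36},
  {"travel":[0,0,0],"delta_rot":[0,0,-5.85],"fingers":0.36},
  {"travel":[0,0,0],"delta_rot":[0,0,-5.85],"fingers":0.36},
  {"travel":[0,0,30],"delta_rot":[0,0,0],"fingers":0.36},
  {"travel":[0,0,30],"delta_rot":[0,0,0],"fingers":0.36},
  {"travel":[0,0,0],"delta_rot":[0,0,0],"fingers":0.36},
  {"travel":[5,0,0],"delta_rot":[0,0,0],"fingers":0.36},
  {"travel":[5,0,0],"delta_rot":[0,0,0],"fingers":0.36},
  {"travel":[5,0,0],"delta_rot":[0,0,0],"fingers":0.36},
  {"travel":[5,0,0],"delta_rot":[0,0,0],"fingers":0.36},
  {"travel":[5,0,0],"delta_rot":[0,0,0],"fingers":0.36},
])

```text
clock: 10.55
eef_pos: [565.3, -4.6, 24.6]
eef_rot: [3.141, 0.0, 1.775]
wrist_force: [-1.0, -0.6, 0.4]
finger_gap: 30.0
```

```bash
python3 loc.py scene | grep -v -- "[-]....\.. "
```

```text
scene 73 [-491.3 -874.    14.4] 74.2
scene 2334 [ 509.9 -708.7   17.8] 179.7
scene 1287 [58.5 33.6 14.4] 124.4
scene 113 [ 785.1 -645.7   13.8] 44.2
scene 142 [ 627.3 -395.3   13.9] 61.1
scene 192 [ 520.7 -297.4   10. ] 34.7
scene 79 [ 554.1 -155.9   13.6] 30.5
scene 604 [772.7 -48.2  14.9] 135.0
scene 284 [560.9  17.7  14.7] 30.2
scene 264 [657.3  -3.9  14.6] 23.2
scene 205 [396.3 248.5  14.4] 58.0
scene 312 [445.2 268.9  14.8] 22.9
scene 349 [575.2 285.8  14.1] 128.8
scene 102 [725.9 180.4  14. ] 27.7
scene 112 [777.3 222.1  14.3] 32.2
scene 62 [507.7 612.9   8.8] 14.3
left 279 [ 3.30000e-02 -9.99000e-01  3.96039e+02  2.51475e+02] [388. 190.  15.] [420. 313.  28.]
right 314 [ 5.40000e-02 -9.99000e-01  6.19323e+02  2.65043e+02] [590. 200.  15.] [623. 323.  30.]
back 225 [9.98000e-01 6.00000e-02 5.06781e+02 3.16379e+02] [430. 280.  15.] [580. 321.  28.]
10.6 [565.19277498  -4.15157844  24.50673468] [-3.14156291e+00 -5.86911083e-05  1.77540398e+00] 29.714489208881883
```

send_rows([
  {"travel":[8,0,0],"delta_rot":[0,0,0],"fingers":0.36},
  {"travel":[12,0,0],"delta_rot":[0,0,0],"fingers":0.36},
  {"travel":[20,0,0],"delta_rot":[0,0,0],"fingers":0.36},
  {"travel":[20,0,0],"delta_rot":[0,0,0],"fingers":0.36},
  {"travel":[20,0,0],"delta_rot":[0,0,0],"fingers":0.36},
  {"travel":[20,0,0],"delta_rot":[0,0,0],"fingers":0.36},
  {"travel":[20,0,0],"delta_rot":[0,0,0],"fingers":0.36},
  {"travel":[20,0,0],"delta_rot":[0,0,0],"fingers":0.36},
  {"travel":[20,0,0],"delta_rot":[0,0,0],"fingers":0.36},
  {"travel":[20,0,0],"delta_rot":[0,0,0],"fingers":0.36},
  {"travel":[20,0,0],"delta_rot":[0,0,0],"fingers":0.36},
  {"travel":[20,0,0],"delta_rot":[0,0,0],"fingers":0.36},
  {"travel":[20,0,0],"delta_rot":[0,0,0],"fingers":0.36},
  {"travel":[10,0,0],"delta_rot":[0,0,0],"fingers":0.36},
  {"travel":[6,0,0],"delta_rot":[0,0,0],"fingers":0.36},
  {"travel":[0,0,0],"delta_rot":[0,0,0],"fingers":0.36},
])

```text
clock: 12.6
eef_pos: [513.4, 245.7, 24.4]
eef_rot: [-3.142, -0.0, 1.775]
wrist_force: [-0.4, 0.7, -0.0]
finger_gap: 30.0
```

send_rows([
  {"travel":[-12,0,0],"delta_rot":[0,0,0],"fingers":0.36},
  {"travel":[0,0,-30],"delta_rot":[0,0,0],"fingers":0.36},
  {"travel":[0,0,-30],"delta_rot":[0,0,0],"fingers":0.36},
  {"travel":[-38.2,12.9,0],"delta_rot":[0,0,0],"fingers":0.36},
  {"travel":[-38.2,12.9,0],"delta_rot":[0,0,0],"fingers":0.36},
  {"travel":[-38.2,12.9,0],"delta_rot":[0,0,0],"fingers":0.36},
  {"travel":[-38.2,12.9,0],"delta_rot":[0,0,0],"fingers":0.36},
  {"travel":[-38.2,12.9,0],"delta_rot":[0,0,0],"fingers":0.36},
  {"travel":[-38.2,12.9,0],"delta_rot":[0,0,0],"fingers":0.36},
  {"travel":[-38.2,12.9,0],"delta_rot":[0,0,0],"fingers":0.36},
  {"travel":[-38.2,12.9,0],"delta_rot":[0,0,0],"fingers":0.36},
  {"travel":[0,0,0],"delta_rot":[0,0,-8.15],"fingers":0.36},
  {"travel":[0,0,0],"delta_rot":[0,0,-8.15],"fingers":0.36},
  {"travel":[0,0,0],"delta_rot":[0,0,0],"fingers":0.36},
])

```text
clock: 14.35
eef_pos: [678.6, -45.7, 84.3]
eef_rot: [-3.141, -0.0, 2.057]
wrist_force: [0.5, 0.4, 0.1]
finger_gap: 30.5
```

```bash
python3 loc.py top scene | grep -v -- "[-]....\.. "
```

```text
top 162 [ 766.8 -645.    14.1] 44.0
top 80 [788.6  70.4  12. ] 21.3
top 79 [770.4 228.6  13.9] 33.2
top 278 [ 761.7 -157.3   16.5] 33.5
top 62 [728.5 178.   13.9] 31.3
top 6366 [ 508.6 -656.2   16.5] 158.0
top 90 [ 604.5 -380.    13.8] 44.1
top 287 [507.4 316.1  13.8] 110.1
top 69 [ 539.5 -292.6    9.3] 16.9
top 407 [510.5 270.7  14.1] 22.4
top 411 [446.  268.8  14. ] 22.4
top 76 [ 146.1 -605.9   14. ] 21.3
left 216 [ 2.00000e-02 -1.00000e+00  3.98290e+02  2.54453e+02] [393. 191.  15.] [420. 315.  29.]
right 208 [ 7.40000e-02 -9.97000e-01  6.19752e+02  2.63444e+02] [591. 201.  15.] [626. 324.  28.]
back 352 [9.99000e-01 4.80000e-02 5.04805e+02 3.16258e+02] [431. 280.  15.] [580. 322.  27.]
scene 61 [-490.9 -469.7   13.9] 49.8
scene 2325 [ 510.7 -709.4   17.8] 179.3
scene 1286 [59.4 33.  14.3] 125.1
scene 121 [ 787.4 -646.3   14. ] 44.3
scene 154 [ 630.9 -395.4   14. ] 61.1
scene 615 [772.6 -48.8  14.9] 134.9
scene 268 [657.4  -3.5  14.6] 23.4
scene 201 [396.2 250.   13.9] 57.9
scene 320 [445.7 269.   14.7] 23.8
scene 343 [575.7 285.4  13.9] 128.5
scene 338 [510.1 270.5  14.8] 23.2
scene 94 [725.1 181.   14.2] 27.7
scene 103 [775.8 225.8  13.8] 29.0
scene 73 [518.  607.7   9. ] 14.9
left 277 [ 4.00000e-02 -9.99000e-01  3.96212e+02  2.52217e+02] [387. 189.  15.] [420. 314.  28.]
right 307 [ 5.90000e-02 -9.98000e-01  6.19131e+02  2.64468e+02] [590. 199.  15.] [625. 323.  29.]
back 263 [9.98000e-01 5.90000e-02 5.12277e+02 3.16142e+02] [431. 280.  15.] [579. 321.  28.]
14.45 [678.72138554 -45.14281921  84.44149287] [-3.14150180e+00 -3.12760385e-05  2.05548105e+00] 29.33819607589084
```

send_rows([
  {"travel":[0,0,30],"delta_rot":[0,0,0],"fingers":0.36},
  {"travel":[0,0,30],"delta_rot":[0,0,0],"fingers":0.36},
  {"travel":[0,0,0],"delta_rot":[0,0,0],"fingers":0.36},
  {"travel":[5,0,0],"delta_rot":[0,0,0],"fingers":0.36},
  {"travel":[5,0,0],"delta_rot":[0,0,0],"fingers":0.36},
  {"travel":[5,0,0],"delta_rot":[0,0,0],"fingers":0.36},
  {"travel":[5,0,0],"delta_rot":[0,0,0],"fingers":0.36},
  {"travel":[8,0,0],"delta_rot":[0,0,0],"fingers":0.36},
  {"travel":[12,0,0],"delta_rot":[0,0,0],"fingers":0.36},
  {"travel":[20,0,0],"delta_rot":[0,0,0],"fingers":0.36},
  {"travel":[20,0,0],"delta_rot":[0,0,0],"fingers":0.36},
  {"travel":[20,0,0],"delta_rot":[0,0,0],"fingers":0.36},
  {"travel":[20,0,0],"delta_rot":[0,0,0],"fingers":0.36},
  {"travel":[20,0,0],"delta_rot":[0,0,0],"fingers":0.36},
  {"travel":[20,0,0],"delta_rot":[0,0,0],"fingers":0.36},
  {"travel":[20,0,0],"delta_rot":[0,0,0],"fingers":0.36},
  {"travel":[10,0,0],"delta_rot":[0,0,0],"fingers":0.36},
  {"travel":[7,0,0],"delta_rot":[0,0,0],"fingers":0.36},
  {"travel":[0,0,0],"delta_rot":[0,0,0],"fingers":0.36},
])

```text
clock: 16.82
eef_pos: [586.4, 129.7, 24.4]
eef_rot: [-3.142, -0.0, 2.06]
wrist_force: [0.1, 0.4, -0.5]
finger_gap: 30.1
```

send_rows([
  {"travel":[0.3,-3.9,0],"delta_rot":[0,0,9.27],"fingers":0.36},
  {"travel":[0.3,-3.9,0],"delta_rot":[0,0,9.27],"fingers":0.36},
  {"travel":[0.3,-3.9,0],"delta_rot":[0,0,9.27],"fingers":0.36},
  {"travel":[0,0,0],"delta_rot":[0,0,0],"fingers":0.36},
])

```text
clock: 17.32
eef_pos: [575.2, 126.2, 24.4]
eef_rot: [-3.142, 0.0, 1.574]
wrist_force: [-0.3, -0.1, 0.4]
finger_gap: 30.0
```

```bash
python3 - <<'E'
from h import *
d=camera("top"); cv2.imwrite("pics/c1.png",cv2.resize(d["color"][180:400,80:400,::-1],None,fx=2.4,fy=2.4)); 
for c in("top","scene"):
    d=camera(c)
    for o in tip_of("lid_a_center",c): print(c,o["confidence"],w(d,o["at"]))
E
```

```text
scene 0.91 [443.29828198 266.21096348   7.04240634]
```

View pics/c1.png

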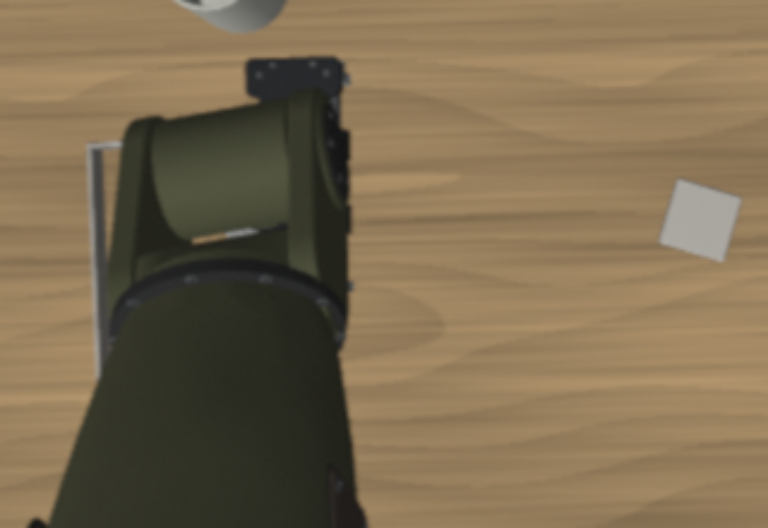

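The arm hides the lid from the top camera, so I'll check the scene view.

```bash
python3 - <<'E'
from h import *
d=camera("scene"); cv2.imwrite("pics/c2.png",cv2.resize(d["color"][200:400,280:540,::-1],None,fx=3,fy=3))
P=cloud(d); m=(P[...,2]>11)&(P[...,2]<17)&(P[...,0]>545)&(P[...,0]<605)&(P[...,1]>120)&(P[...,1]<190)
q=P[m]; print(len(q),q.mean(0),q.min(0),q.max(0))
E
```

```text
282 [575.46001845 150.69959704  14.70815393] [546.49516079 120.20622806  11.05233235] [601.33715319 173.08918511  16.99681911]
```

View pics/c2.png

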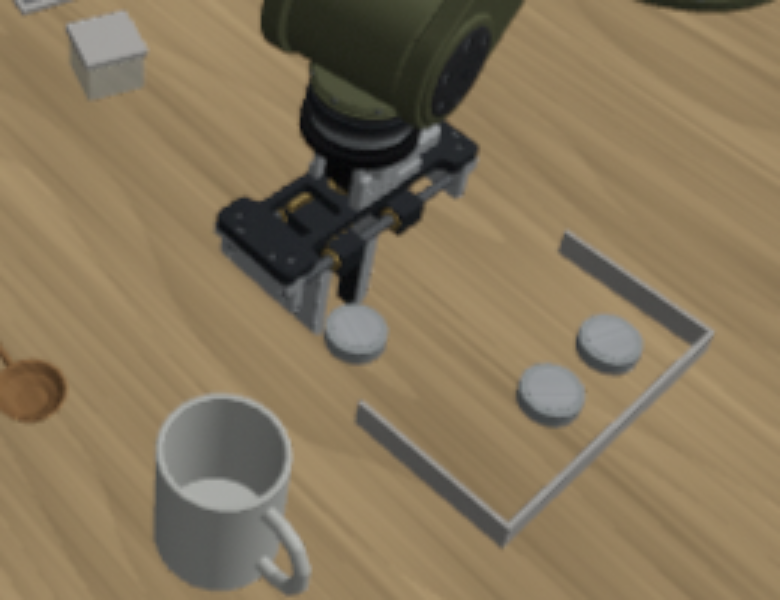

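The crop shows lid C seated between the fingers at (356,332), with A and B already inside the tray. I'll push C straight in and retreat.

send_rows([
  {"travel":[5,0,0],"delta_rot":[0,0,0],"fingers":0.36},
  {"travel":[10,0,0],"delta_rot":[0,0,0],"fingers":0.36},
  {"travel":[15,0,0],"delta_rot":[0,0,0],"fingers":0.36},
  {"travel":[15,0,0],"delta_rot":[0,0,0],"fingers":0.36},
  {"travel":[15,0,0],"delta_rot":[0,0,0],"fingers":0.36},
  {"travel":[15,0,0],"delta_rot":[0,0,0],"fingers":0.36},
  {"travel":[15,0,0],"delta_rot":[0,0,0],"fingers":0.36},
  {"travel":[15,0,0],"delta_rot":[0,0,0],"fingers":0.36},
  {"travel":[10,0,0],"delta_rot":[0,0,0],"fingers":0.36},
  {"travel":[5,0,0],"delta_rot":[0,0,0],"fingers":0.36},
  {"travel":[0,0,0],"delta_rot":[0,0,0],"fingers":0.36},
  {"travel":[-15,0,0],"delta_rot":[0,0,0],"fingers":0.36},
  {"travel":[0,0,-40],"delta_rot":[0,0,0],"fingers":0.36},
  {"travel":[0,0,-60],"delta_rot":[0,0,0],"fingers":0.36},
  {"travel":[-50,-20,0],"delta_rot":[0,0,0],"fingers":0.36},
  {"travel":[-50,-20,0],"delta_rot":[0,0,0],"fingers":0.36},
  {"travel":[-50,-20,0],"delta_rot":[0,0,0],"fingers":0.36},
  {"travel":[-50,-20,0],"delta_rot":[0,0,0],"fingers":0.36},
  {"travel":[-50,-20,0],"delta_rot":[0,0,0],"fingers":0.36},
  {"travel":[0,0,0],"delta_rot":[0,0,0],"fingers":0.36},
])

```text
clock: 20.12
eef_pos: [474.3, -21.9, 124.7]
eef_rot: [3.141, 0.0, 1.569]
wrist_force: [0.5, 0.9, 0.1]
finger_gap: 30.2
```

```bash
python3 loc.py top scene | grep -v -- "[-]....\.. "; python3 - <<'E'
from h import *
d=camera("top"); cv2.imwrite("pics/c3.png",cv2.resize(d["color"][120:400,80:480,::-1],None,fx=2,fy=2))
for n in("pot","square_lid","grinder","spoon","stack","mug"):
    for c in("top","scene"):
        d=camera(c)
        for o in tip_of(n,c)[:1]: print(c,n,round(o["confidence"],2),w(d,o["at"]).round(0))
E
```

```text
top 161 [ 765.3 -645.5   13.7] 43.4
top 884 [772.5 -63.9  14.9] 134.6
top 80 [771.2 227.5  14. ] 31.6
top 76 [731.3 178.6  14.4] 36.9
top 6386 [ 508.5 -656.2   16.6] 157.9
top 87 [ 607.8 -379.4   14.4] 44.1
top 144 [564.3 318.5  14.4] 54.6
top 401 [576.4 272.1  14. ] 22.1
top 196 [ 523.8 -299.7    9.3] 32.0
top 407 [510.6 270.8  14.1] 22.0
top 146 [451.5 313.5  14.3] 54.0
top 409 [445.9 268.7  14.2] 22.2
top 72 [ 146.2 -605.7   14.1] 19.6
left 215 [ 2.20000e-02 -1.00000e+00  3.98226e+02  2.54564e+02] [393. 191.  15.] [420. 315.  28.]
right 226 [ 8.30000e-02 -9.97000e-01  6.19427e+02  2.62517e+02] [590. 201.  15.] [625. 324.  28.]
back 364 [9.99000e-01 4.40000e-02 5.06201e+02 3.16041e+02] [431. 281.  15.] [580. 322.  28.]
scene 71 [-492.3 -867.7   13.4] 77.3
scene 2351 [ 509.8 -709.8   17.7] 179.4
scene 1271 [59.5 33.1 14.4] 124.5
scene 113 [ 787.6 -646.    14.4] 43.8
scene 156 [ 630.4 -396.6   14.1] 61.1
scene 185 [ 521.1 -296.6    9.8] 35.0
scene 81 [ 554.  -155.2   13.7] 31.2
scene 623 [772.9 -45.8  14.7] 134.2
scene 206 [396.3 249.4  14. ] 58.6
scene 324 [445.8 268.9  14.5] 23.7
s
[... 336 characters left out ...]
00e-01  6.19094e+02  2.65257e+02] [590. 199.  15.] [624. 323.  27.]
back 290 [9.99000e-01 4.80000e-02 5.10552e+02 3.15620e+02] [431. 280.  15.] [580. 321.  28.]
20.225 [475.52973907 -19.42037039 124.68969676] [ 3.14102260e+00 -4.11285685e-05  1.57210885e+00] 30.01258237068858
top pot 0.84 [ 544. -174.    3.]
scene pot 0.56 [ 545. -177.   -1.]
top square_lid 0.61 [ 520. -294.   -1.]
scene square_lid 0.54 [ 519. -301.    4.]
top grinder 0.6 [ 417. -375.    2.]
scene grinder 0.95 [ 417. -377.    3.]
top spoon 0.73 [772. -56.  -3.]
scene spoon 0.8 [775. -60.  -1.]
top stack 0.71 [ 617. -428.    1.]
scene stack 0.73 [ 613. -423.   -1.]
top mug 0.79 [756. 204.   5.]
scene mug 0.63 [747. 200.  -1.]
```

View pics/c3.png

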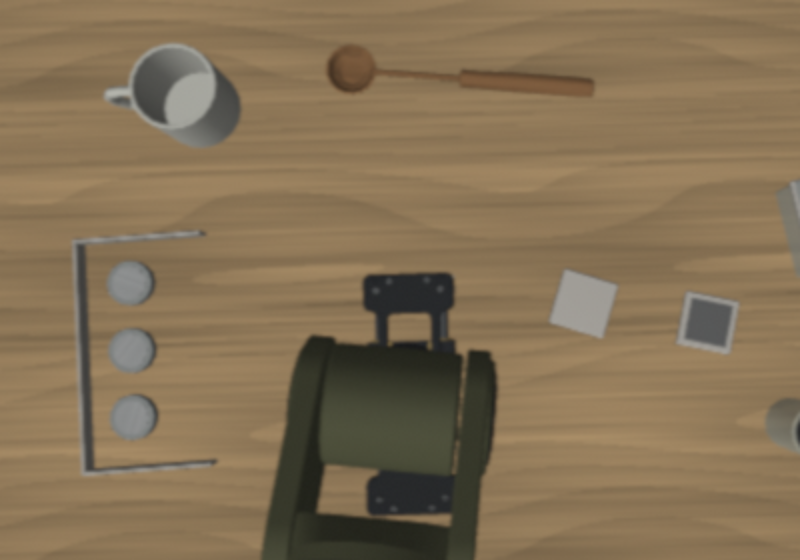

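The picture shows all three lids flat and well inside the tray, at crop pixels (131,283), (132,350) and (134,417). The bystanders haven't moved.

```bash
python3 -c "
from cell import manip
print(manip.sign_off())"
```

```text
the job is handed in; nothing more can be done
None
```

All three lids are in the tray, and I handed the job in after about 21 s of the 58 s allowed. I swept each one along the worktop in the gap between the part-open fingers, without gripping or lifting it.

- **Lids:** the top and scene cameras agree to under 1 mm. The centres are at (446, 269), (510, 271) and (576, 272) mm, with the lid tops at about 14 mm, so they lie flat. Each lid is at least about 18 mm from any tray wall and about 45 mm inside the open side.
- **Everything else:** the pot, square lid, grinder, spoon, stack and mug are where they started, within the detection noise of a few millimetres. The tray walls also measured the same.
- **Forces:** the force readings at the end of each move stayed at about 1 N, and the arm finished clear of everything.
- **Checks that failed:** in the last push, the top camera's view of the third lid was blocked by the arm, and the network missed that lid in both views. I relied on the scene picture and depth there instead. The final top picture then showed all three lids clearly.

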